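Set the tray stop to its mark against the backlash

ROBOT

A 6-joint arm with a two-finger parallel gripper is mounted at the origin on the work surface. World frame = base frame: x ahead of the robot, y to its left, z up, the work surface at z = 0. Lengths are in m, angles in rad, forces in N, time in s.
With the tool pointing down it reaches from about 0.35 to 0.85 m from the base axis. Payload 8.1 kg.
Tool frame: the origin (TCP) lies between the finger pads; the fingertips stand tips_ahead ahead of it and the grasp point (between the pads) lies 8 mm behind it (tips_ahead is the distance from the TCP to the fingertips, in m); z points along the fingers, x is the direction in which the jaws open and shut, and the axes are right-handed (so a half turn about z gives the same grasp; the last joint's range is limited). The gripper opens to 93 mm and grips with 3 to 60 N. Pads are 15 mm wide; open, the fingers measure 128 mm over their backs; the gripper's body (75 mm by 188 mm) begins 65 mm behind the grasp point.
Start: joints at [-1.311, 0.13, 1.488, -0, 1.523, -0.085], TCP at [0.203, -0.565, 0.23] pointing down, gripper open.
Joint ranges: [-2.96, 2.96], [-0.89, 2.26], [0.02, 2.5], [-1.34, 4.48], [0, 2.73], [-2.66, 2.66]. Speed limits (rad/s): [2.39, 2.39, 2.79, 3.14, 3.14, 3.14].

INTERFACE

Orientations are given as a rotation vector (axis times angle).
In Python, from plant import * gives the robot as it stands.
- The arm moves only by the tool play_rows, never from a script. Its argument "increments" is a list that holds one entry, the list of rows, each a list of 4 numbers: the shift along the tool's x, y, z in cm, then the turn about the tool's z in rad. A call has 1 to 5 rows; each row is the pose to reach, as a shift and turn from the pose measured when the call began, along the tool's axes at that moment; what a row does not reach only later rows make up. A row lasts 1/10 s, in which the tool goes at most 50 mm and 8.59 degrees, less where a joint would pass 70% of its speed; a pose out of reach is approached as far as the arm can. A call with a gripper value outside its range is refused whole. "jaw" is the finger opening in cm, from 0 to 9.3, set as the call begins (left out, the last holds). The fingers move at their own pace and stop on an object; "squeeze" is the grip in N (left out, the last holds). Time passes only in rows, so rows that repeat a pose let the fingers close. It gives the time, the measured TCP pose, the force and the opening at its end, in the units of the state.
- read_state(): the state, without advancing time (a new reading comes with each control period).
- read_camera(name): name is "scene" or "top" or "wrist"; returns (picture, depth): 420x560x3 uint8, blue, green, red; 420x560 float32, m along the optical axis (not along the pixel's ray), 0 where there is no reading.
- camera_params(name): a dict with "K" (3x3 intrinsics, pixels), "eye" and "orientation" of the camera in the world. Camera axes: x right, y up, looking along -z (the intrinsics and any distortion apply to the point x, -y, -z); pixel columns grow to the right and rows downward; lengths in m; the calibration is good to about 2 mm. The wrist camera is an equidistant fisheye: a pixel r from the principal point sees the ray r / f radians off the axis. A picture is of the moment at which its call begins: read the wrist's pose just before it. camera_params takes no time and is no camera call; for the wrist camera it gives the pose at the moment of the call.
- close_job(): hands the job in, once; it reports no verdict.
The state is a dict: "t": time; "q": joint angles; "dq": joint speeds; "joint_torque": joint torques, N m; "tool_pos": TCP position; "orientation": TCP orientation; "force": force on the tool from outside, world axes, zero at the start; "wrist_torque": the same for the moment, N m; "opening": finger opening in m.
Only numpy, scipy, OpenCV 4.12 (cv2) and the standard library are available. Lean on these libraries where they do the work, as an engineer would, in place of code of your own. Each camera call takes 0.05 s, during which the arm holds its last target.

TASK

The worn stop on the tray station was left set too far forward, past the red line. With the red-knobbed lever back the stop off until its yellow face is well behind the line (10 mm or so), then bring it forward onto the line with a last movement towards the tray only, so that the play in the drive is taken up, and leave it there. Then slide the cell tray gently along its channel up against the stop and press it home for a moment so that it bears on the stop with about 8 N (6 to 11 N is good, more than 12 N strains the drive), ending on the red line against the stop; leave the things around alone.

Things in the scene. Friction and masses are not known exactly. Their poses are not given: they have to be found in the camera images.
- station: Fixed aluminium base plate 200 x 400 x 12 mm, yaw up to 0.25 rad either way. Origin under its centre. The tray channel runs along its y axis at x = 0, from y = -45 to +195 mm: floor = plate top, z = 12 mm; two rails 84 mm apart inside, 8 mm wide, tops at z = 22 mm; open at +y. The stop is at the -y end: +y is forward (to the tray), -y backs off. All but lever and knob is under 50 mm high.
- lever (a joint): Hand lever angle, rad, end stops at -0.62 and 0.62. Upright pivot at station x = 60, y = -115 mm; at 0 it points to station -x; growing values swing the knob to +y and drive the stop forward. Knob at station x = 60 - 120 cos(q), y = -115 + 120 sin(q) mm; drive (rack and toothed sector) travels 60 q mm, half the knob's. Needs about 10 to 13 N at the knob; stays where it is left.
- lever_grip (a point): Middle of the upright red knob on the lever's end: a smooth cylinder 16 mm in diameter, from z = 56 to 106 mm above the bench; this point lies on its axis at z = 81 mm. It can be pinched or pushed from above.
- dog (a point): Centre of the brass dog on the drive bar, 8 mm thick along y, that moves between the stop's two blue lugs with 8 mm lost motion: bumper face minus dog along station y is 60 mm when the drive bears on the stop forwards (play taken up), 68 mm when it pulls it back. When the lever reverses the stop stays put for 16 mm of knob travel. 1.5 N slides the stop through its play; then the drive holds it against about 20 N.
- bumper: The stop's yellow front plate, 66 mm wide, 26 mm high (z = 17 to 43 mm over the bench), 10 mm thick. Origin at the centre of its front face (tray side), axes as the station's; this face is set to the red line. Its station y = -35 + 60 x lever angle (rad) mm + lost motion (0 to 8 mm).
- mark: Small fixed white block 26 x 22 x 10 mm on the plate beside the rail at station +x, at another place along y each time; a thin red line runs along x from it over the rail. Origin under the block's centre, axes as the station's; the red line is at its y = 0.
- tray: Loose aluminium cell tray, 80 mm wide (x), 100 mm long (y), 24 mm high, with button cells in its top (up to 28 mm), 0.35 to 0.95 kg, on the channel floor between the rails with 2 mm play each side; takes 1.5 to 9 N to slide. Origin under its centre, y axis along the channel.
- tray_near (a point): Middle of the tray's end face that looks to the stop, 12 mm above its underside.
- tray_far (a point): Middle of the tray's other end face (away from the stop), 12 mm above its underside; the place to push.
- stack: Bystander: stack of four metal trays, 120 x 160 x 72 mm, origin under its centre.
- bin: Bystander: open blue plastic bin 120 x 170 x 50 mm, origin under its centre.
- can: Bystander: closed metal can, 48 mm diameter, 75 mm high, origin under its centre.

How it is judged:
On the way, in this order (a step that is already met when the one before it is completed fails the run):
1. the stop is backed off: its yellow face is more than 6 mm behind the red line (y of bumper in the frame of mark below -0.006 m), for 0.2 s.
2. the stop is set: face within 2.5 mm of the red line, at rest, play taken up in the forward direction (lost motion under 1.8 mm), tray not touching it (y of bumper in the frame of mark between -0.0025 and 0.0025 m and y of bumper in the frame of dog below 0.0618 m and velocity of joint lever between -0.02 and 0.02 rad/s and contact force between tray and bumper below 0.5 N), for 0.5 s.
3. the tray is pressed against the stop with more than 5 N (contact force between tray and bumper above 5 N), for 0.3 s.
At the end, for the whole second after the job is handed in: The stop's face is within 3 mm of the red line with the play taken up forwards (lost motion under 1.8 mm), and the tray lies flat and at rest in its channel against the stop (gap under 2.5 mm), its near end 3 mm behind to 4 mm in front of the line (y of bumper in the frame of mark between -0.003 and 0.003 m and y of tray_near in the frame of mark between -0.003 and 0.004 m and y of tray_near in the frame of bumper below 0.0025 m and y of bumper in the frame of dog below 0.0618 m and linear speed of tray below 0.01 m/s and angle between tray's own z axis and vertical below 0.05 rad); the robot touches nothing.
It fails at once if the tray is pressed on the stop with more than 12 N (contact force between tray and bumper above 12 N).
It fails at once if the stack is moved by more than 15 mm (distance of stack from where it was at the start of the episode above 0.015 m).
It fails at once if the bin is moved by more than 15 mm (distance of bin from where it was at the start of the episode above 0.015 m).
It fails at once if the can is moved by more than 15 mm (distance of can from where it was at the start of the episode above 0.015 m).
It also fails if it takes over 70 s, if anything falls off the work surface, if the arm or the gripper's body presses on something with over 40 N, if the wrist force passes 120 N, or if a joint passes its speed limit or range.

## Working session

There is one attempt and no reset: what is moved stays moved. The work goes in short steps, Python scripts to look and compute and a tool call to move; the robot and the scene stay as the last step left them, time stands still between calls to the robot, and variables do not carry over. Pictures are saved under pics/ and viewed, and the job is handed in when it is done.

Besides the shell and the picture viewer there is one more tool, called after "Request:" in YAML: its name, and indented under it one key for each argument. play_rows: Moves the arm, as the interface text tells. Its arguments: {"type":"object","properties":{"increments":{"type":"array"},"jaw":{"type":"number"},"squeeze":{"type":"number"}},"required":["increments"]}

```bash
mkdir -p pics; ls
python3 - <<'E'
from plant import *
import cv2,numpy as np
s=read_state(); print(s)
for n in ("top","scene"):
    p,d=read_camera(n); cv2.imwrite(f"pics/{n}0.png",p); np.save(f"pics/{n}0.npy",d); print(n,camera_params(n))
E
```

```text
pics
{'t': 0.0, 'q': array([-1.31142175e+00,  1.31184397e-01,  1.48927280e+00,  2.14056075e-06,
        1.52298301e+00, -8.54160419e-02]), 'dq': array([-0.00091341, -0.00023171,  0.00051302, -0.00248963, -0.00036914,
        0.00069802]), 'joint_torque': array([-7.60952280e-04, -5.59836459e+01, -4.91768754e+01,  7.67340674e-02,
        3.49327130e-02, -1.42494864e-04]), 'tool_pos': array([ 0.20267215, -0.56415432,  0.22857711]), 'orientation': array([-2.56861054e+00,  1.80675569e+00,  2.21962656e-03]), 'force': array([-0.50701062, -0.26913642, -0.05548102]), 'wrist_torque': array([ 0.03526895, -0.00358868,  0.02726831]), 'opening': 0.09259694387077626}
top {'K': array([[385.94839828,   0.        , 279.04551279],
       [  0.        , 385.94839828, 206.838664  ],
       [  0.        ,   0.        ,   1.        ]]), 'eye': array([0.32758783, 0.01678361, 1.16495022]), 'orientation': array([ 0.14744147, -0.17483047, -1.69071751])}
scene {'K': array([[393.78841927,   0.        , 278.73457071],
       [  0.        , 393.78841927, 210.74058851],
       [  0.        ,   0.        ,   1.        ]]), 'eye': array([1.01019328, 0.14910596, 0.85900133]), 'orientation': array([0.37416864, 0.51797824, 1.82392348])}
```

View pics/top0.png

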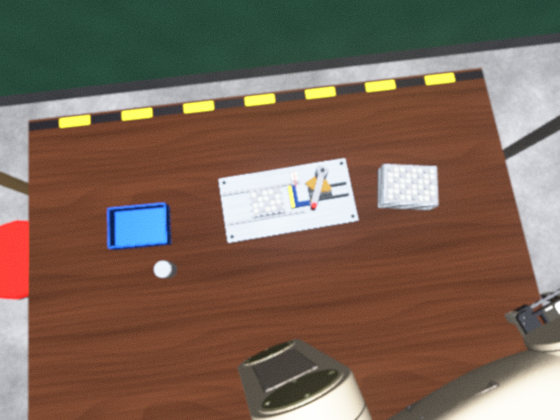

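View pics/scene0.png

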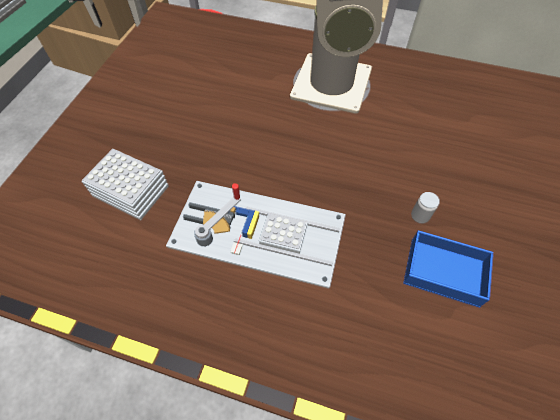

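```bash
cat > h.py <<'E'
from plant import *
import cv2,numpy as np
from scipy.spatial.transform import Rotation as R
def rays(cp,px,fish=False):
    K=cp["K"];px=np.atleast_2d(px).astype(float)
    x=(px[:,0]-K[0,2])/K[0,0];y=(px[:,1]-K[1,2])/K[1,1]
    if fish:
        r=np.hypot(x,y);s=np.where(r>1e-9,np.sin(r)/np.maximum(r,1e-9),1);v=np.c_[x*s,-y*s,-np.cos(r)]
    else: v=np.c_[x,-y,-np.ones_like(x)]
    return R.from_rotvec(cp["orientation"]).apply(v)
def onz(cp,px,z,fish=False):
    v=rays(cp,px,fish);z=np.broadcast_to(z,(len(v),));return cp["eye"]+v*((z-cp["eye"][2])/v[:,2])[:,None]
def proj(cp,P,fish=False):
    v=R.from_rotvec(cp["orientation"]).inv().apply(np.atleast_2d(P)-cp["eye"]);K=cp["K"]
    x,y,z=v[:,0],-v[:,1],-v[:,2]
    if fish:
        rr=np.hypot(x,y);th=np.arctan2(rr,z);k=th/np.maximum(rr,1e-12)
    else:k=1/z
    return np.c_[K[0,0]*x*k+K[0,2],K[1,1]*y*k+K[1,2]]
E
python3 - <<'E'
from h import *
for n in("top","scene"):
    cp=camera_params(n);p=cv2.imread(f"pics/{n}0.png");h=cv2.cvtColor(p,cv2.COLOR_BGR2HSV)
    if n=="top":
        m=((h[...,1]<60)&(h[...,2]>110)).astype(np.uint8); m[:140]=0;m[260:]=0;m[:,:200]=0;m[:,370:]=0
        c=max(cv2.findContours(m,0,2)[0],key=cv2.contourArea)
        P=onz(cp,c[:,0],0.012)
        r=cv2.minAreaRect((P[:,:2]*1000).astype(np.float32));print(r);print(cv2.boxPoints(r))
    m=((h[...,1]>150)&((h[...,0]<6)|(h[...,0]>174))&(h[...,2]>80)).astype(np.uint8)
    for c in cv2.findContours(m,0,2)[0]:
        if cv2.contourArea(c)>5: x=c[:,0].mean(0);print(n,"red",x,cv2.contourArea(c),onz(cp,x,.081))
print(camera_params("wrist"), R.from_rotvec(read_state()["orientation"]).as_matrix())
E
```

```text
((582.3381958007812, -46.45867919921875), (207.9567108154297, 407.10943603515625), 2.556704044342041)
[[ 469.38315  152.25513]
 [ 487.54355 -254.44904]
 [ 695.2932  -245.17249]
 [ 677.1328   161.53168]]
top red [ 22.1372549  246.66666667] 2127.0 [[0.52487633 0.71193223 0.081     ]]
scene red [235.3125 191.0625] 67.5 [[ 0.53401793 -0.11414839  0.081     ]]
scene red [211.          11.11764706] 16.5 [[-0.12854027 -0.45555801  0.081     ]]
{'K': array([[325.1922621 ,   0.        , 279.55121771],
       [  0.        , 325.1922621 , 215.5931971 ],
       [  0.        ,   0.        ,   1.        ]]), 'eye': array([ 0.27278021, -0.53914878,  0.38377184]), 'orientation': array([-0.23776367,  0.16817978, -1.21752559])} [[ 3.37974321e-01 -9.41155233e-01 -4.30398754e-04]
 [-9.41153846e-01 -3.37974565e-01  1.62209255e-03]
 [-1.67210472e-03 -1.43154185e-04 -9.99998592e-01]]
```

Request:
play_rows:
  increments:
    - [[-2.4, -3.2, 0, 0], [-5.4, -7.2, 0, 0], [-8.4, -11.2, 0, 0], [-11.4, -15.2, 0, 0], [-14.4, -19.2, 0, 0]]

```text
t: 0.6
tool_pos: [0.3352, -0.3618, 0.2285]
orientation: [-2.568, 1.807, 0.003]
force: [1.9, 0.3, 0.4]
opening: 0.0932
```

Request:
play_rows:
  increments:
    - [[-3, -4, 0, 0], [-6, -8, 0, 0], [-9, -12, 0, 0], [-12, -16, 0, 0], [-15, -20, 0, 0]]

```text
t: 1.1
tool_pos: [0.4724, -0.1527, 0.2287]
orientation: [-2.568, 1.808, 0.003]
force: [0.1, -0.7, -0.6]
opening: 0.0931
```

Request:
play_rows:
  increments:
    - [[-3, -4, 0, 0.12], [-6.1, -8, 0, 0.24], [-6.1, -8, 0, 0.3], [-6.1, -8, 0, 0.3], [-6.1, -8, 0, 0.3]]

```text
t: 1.6
tool_pos: [0.5267, -0.0685, 0.2283]
orientation: [-2.272, 2.169, 0.004]
force: [0.5, -0.1, 0.1]
opening: 0.0928
```

Run:
```python
from h import *
s=read_state();print(s["tool_pos"],s["orientation"],s["force"])
cp=camera_params("wrist");p,d=read_camera("wrist");print(cp)
cv2.imwrite("pics/w1.png",p);np.save("pics/w1.npy",d);import pickle;pickle.dump(cp,open("pics/w1.pkl","wb"))
import plant;print([x for x in dir(plant) if x[0]!="_"])
```

```text
[ 0.52667051 -0.06854276  0.22833689] [-2.27220009  2.16921373  0.00416209] [ 0.47890391 -0.13627455  0.092669  ]
{'K': array([[325.1922621 ,   0.        , 279.55121771],
       [  0.        , 325.1922621 , 215.5931971 ],
       [  0.        ,   0.        ,   1.        ]]), 'eye': array([ 0.60129501, -0.06539543,  0.38328793]), 'orientation': array([-0.21860686,  0.21032767, -1.51350788])}
['IKError', 'camera_params', 'close_job', 'read_camera', 'read_state', 'tips_ahead']
```

View pics/w1.png

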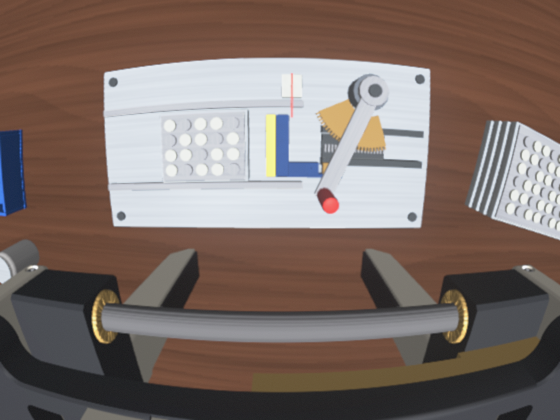

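Run:
```python
from h import *
p=cv2.imread("pics/w1.png");print(tips_ahead)
cv2.imwrite("pics/w1z.png",cv2.resize(p[60:230,220:440],None,fx=3.5,fy=3.5,interpolation=cv2.INTER_CUBIC))
```

```text
0.011
```

View pics/w1z.png

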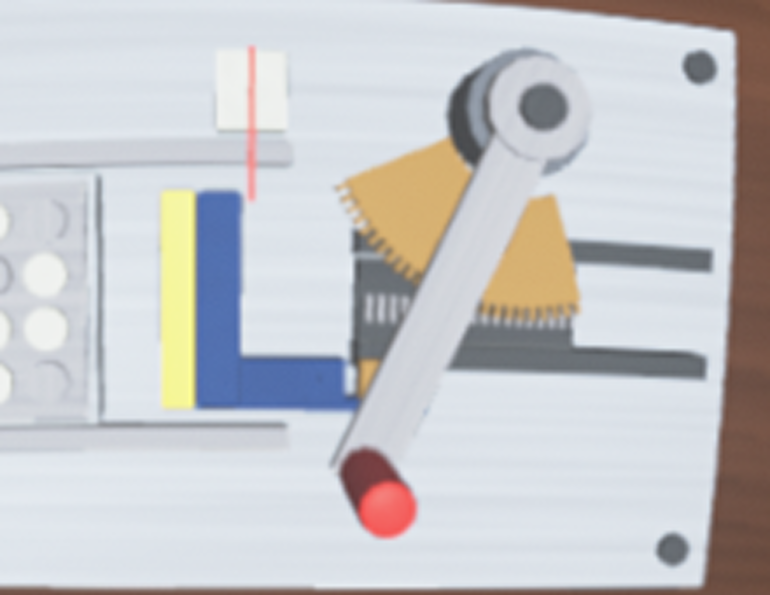

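```bash
cat > meas.py <<'E'
from h import *
import pickle,sys
def snap(name):
    s=read_state();cp=camera_params("wrist");p,d=read_camera("wrist")
    cv2.imwrite(f"pics/{name}.png",p);pickle.dump((cp,s,d),open(f"pics/{name}.pkl","wb"));return cp,p
def measure(cp,p,knob=True,st=None):
    h=cv2.cvtColor(p,cv2.COLOR_BGR2HSV).astype(int);H,S,V=h[...,0],h[...,1],h[...,2]
    out={}
    if st is None:
        m=((S<60)&(V>150)).astype(np.uint8);m=cv2.morphologyEx(m,cv2.MORPH_CLOSE,np.ones((5,5)));m[245:]=0
        n,l,stt,c=cv2.connectedComponentsWithStats(m)
        # component containing most area
        i=1+np.argmax(stt[1:,4]);c=max(cv2.findContours((l==i).astype(np.uint8),0,2)[0],key=cv2.contourArea)
        P=onz(cp,c[:,0],0.012,True);r=cv2.minAreaRect((P[:,:2]*1000).astype(np.float32));b=cv2.boxPoints(r)
        e=[b[1]-b[0],b[2]-b[1]];e=max(e,key=np.linalg.norm);e=e*np.sign(e[1])
        yaw=np.arctan2(-e[0],e[1]);st=(r[0][0]/1000,r[0][1]/1000,yaw);out["plate"]=r
    c,s=np.cos(st[2]),np.sin(st[2])
    loc=lambda P:np.c_[(P[:,0]-st[0])*c+(P[:,1]-st[1])*s,-(P[:,0]-st[0])*s+(P[:,1]-st[1])*c]*1000
    out["st"]=st
    red=(((H<8)|(H>172))&(S>70)&(V>150))
    n,l,stt,cc=cv2.connectedComponentsWithStats(red.astype(np.uint8))
    for i in range(1,n):
        if stt[i,4]<8: continue
        v=np.argwhere(l==i)[:,::-1]
        if stt[i,3]>2.5*stt[i,2]: # line
            # weighted
            L=loc(onz(cp,v,.022,True));out["line"]=(L.mean(0),L.min(0),L.max(0),len(v),cc[i])
        elif stt[i,4]>40:
            x=cc[i];W=onz(cp,x,.106,True);out["knobtop"]=(x,W[0],loc(W)[0])
    y=((H>22)&(H<36)&(S>80)&(V>170));y[:90]=0;y[200:]=0;y[:,450:]=0
    n,l,stt,cc=cv2.connectedComponentsWithStats(y.astype(np.uint8));i=1+np.argmax(stt[1:,4])
    v=np.argwhere(l==i)[:,::-1];L=loc(onz(cp,v,.043,True))
    # front edge: per row leftmost pixel boundary
    ed=[];bk=[]
    for r in np.unique(v[:,1]):
        c0=v[v[:,1]==r,0];ed.append((c0.min()-.5,r));bk.append((c0.max()+.5,r))
    E=loc(onz(cp,ed[2:-2],.043,True));B=loc(onz(cp,bk[2:-2],.043,True))
    out["front_top"]=(np.median(E[:,1]),E[:,1].std(),L[:,0].min(),L[:,0].max(),"px",stt[i]);out["back_top"]=np.median(B[:,1])
    o=loc(cp["eye"][None]);out["cam"]=o[0]
    if "line" in out: out["face_minus_line"]=out["front_top"][0]-out["line"][0][1]
    return out
if __name__=="__main__":
    if len(sys.argv)>2: cp,s,d=pickle.load(open(f"pics/{sys.argv[1]}.pkl","rb"));p=cv2.imread(f"pics/{sys.argv[1]}.png")
    else: cp,p=snap(sys.argv[1])
    for k,v in measure(cp,p).items():print(k,v)
E
python3 - <<'E'
import pickle;from meas import *
cp=pickle.load(open("pics/w1.pkl","rb"));p=cv2.imread("pics/w1.png")
for k,v in measure(cp,p).items():print(k,v)
d=np.load("pics/w1.npy");
print(d[150,220],d[100:102,291], d[150,270])
E
```

```text
plate ((580.5869140625, -46.36302185058594), (200.39236450195312, 400.85260009765625), 2.411590337753296)
st (0.5805869140625, -0.04636302185058594, np.float32(0.042090096))
line (array([ 43.84542095, -32.31564539]), array([ 31.29057379, -33.04052867]), array([ 53.62582351, -31.81866241]), 35, array([291.4       , 104.74285714]))
knobtop (array([330.34234234, 204.96846847]), array([ 0.53500746, -0.11319097,  0.106     ]), array([-48.35104896, -64.85088795]))
front_top (np.float64(-6.009289193498096), np.float64(0.014440461667603023), np.float64(-31.63980105791802), np.float64(31.571018353664645), 'px', array([267, 115,   9,  61, 547], dtype=int32))
back_top -15.382728503835711
cam [ 19.8889144  -19.88689748]
face_minus_line 26.30635619768825
0.3369405 [0.33920628 0.3381483 ] 0.33397916
```

```bash
cat > go.py <<'E'
from h import *
ST=(0.5806,-0.0464,0.0421)
def world(x,y,z):
    c,s=np.cos(ST[2]),np.sin(ST[2]);return np.array([ST[0]+(c*x-s*y)/1000,ST[1]+(s*x+c*y)/1000,z/1000])
def loc(P):
    c,s=np.cos(ST[2]),np.sin(ST[2]);d=(np.asarray(P)[:2]-ST[:2])*1000;return np.r_[c*d[0]+s*d[1],-s*d[0]+c*d[1],P[2]*1000]
def tool(P):
    s=read_state();M=R.from_rotvec(s["orientation"]).as_matrix();return M.T@(P-s["tool_pos"])*100
def knob(q): return 60-120*np.cos(q),-115+120*np.sin(q)
def yawerr(): # turn about tool z so that tool x = station -y
    M=R.from_rotvec(read_state()["orientation"]).as_matrix();a=np.arctan2(M[1,0],M[0,0]);t=ST[2]-np.pi/2
    return -(t-a)
E
python3 - <<'E'
from go import *
print(tool(world(-48.3,-64.9,150)),tool(world(-48.3,-64.9,77)),yawerr(),loc(read_state()["tool_pos"]))
E
```

```text
[ 4.47255537 -0.65680759  7.8408207 ] [ 4.48691179 -0.66681029 15.14079973] 0.0031444538981943992 [-54.90075204 -20.34928594 228.50494032]
```

Request:
play_rows:
  increments:
    - [[3, -0.6, 3, 0], [4.5, -0.7, 6, 0], [4.5, -0.7, 9, 0], [4.5, -0.7, 9.5, 0], [4.5, -0.7, 9.5, 0]]
  jaw: 5
  squeeze: 15

```text
t: 2.15
tool_pos: [0.5343, -0.1141, 0.1327]
orientation: [2.27, -2.171, -0.007]
force: [0.2, 0.4, -0.0]
opening: 0.0574
```

Run:
```python
from go import *
from meas import snap
cp,p=snap("w2");print(loc(read_state()["tool_pos"]),tool(world(-48.3,-64.9,77)),read_state()["opening"])
```

```text
[-47.94967973 -65.70766381 134.3091484 ] [-0.06992637  0.0290061   5.73109102] 0.05383433165177721
```

View pics/w2.png

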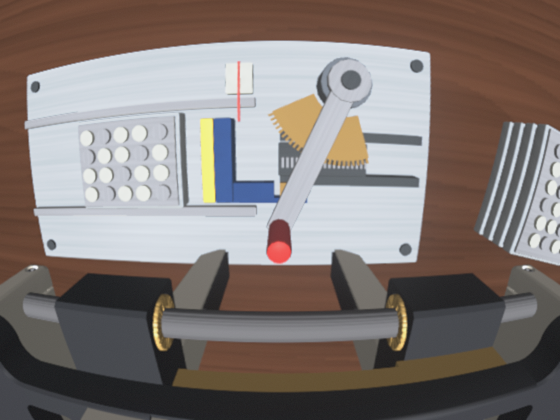

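Request:
play_rows:
  increments:
    - [[0, 0, 2.5, 0], [0, 0, 5, 0], [0, 0, 5.7, 0], [0, 0, 5.7, 0]]

```text
t: 2.6
tool_pos: [0.5354, -0.1139, 0.0778]
orientation: [-2.271, 2.17, 0.004]
force: [-0.6, 0.7, 0.3]
opening: 0.0498
```

Request:
play_rows:
  increments:
    - [[0, 0, 0, 0], [0, 0, 0, 0], [0, 0, 0, 0], [0, 0, 0, 0], [0, 0, 0, 0]]
  jaw: 1

```text
t: 3.1
tool_pos: [0.5356, -0.1135, 0.0783]
orientation: [-2.27, 2.17, 0.004]
force: [-1.2, -1.0, 6.2]
opening: 0.0161
```

Run:
```python
from go import *
from meas import snap
cp,p=snap("w3");s=read_state();print(loc(s["tool_pos"]),s["opening"],s["force"])
for q in (.3,.15,0,-.1,-.2,-.272):print(q,knob(q),tool(world(*knob(q),77)).round(2))
```

```text
[-47.80462269 -65.14045635  78.28800343] 0.0159502885579865 [-0.97911218  3.14601222  3.93198431]
0.3 (np.float64(-54.64037869507271), np.float64(-79.53757520063925)) [1.44 0.69 0.13]
0.15 (np.float64(-58.652529352325075), np.float64(-97.0674241031681)) [3.19 1.09 0.12]
0 (np.float64(-60.0), np.float64(-115.0)) [4.98 1.24 0.12]
-0.1 (np.float64(-59.4004998333631), np.float64(-126.98000999761938)) [6.18 1.18 0.11]
-0.2 (np.float64(-57.60798934094899), np.float64(-138.84031969540735)) [7.37 1.   0.11]
-0.272 (np.float64(-55.58826075684054), np.float64(-147.23901324806076)) [8.21 0.8  0.11]
```

View pics/w3.png

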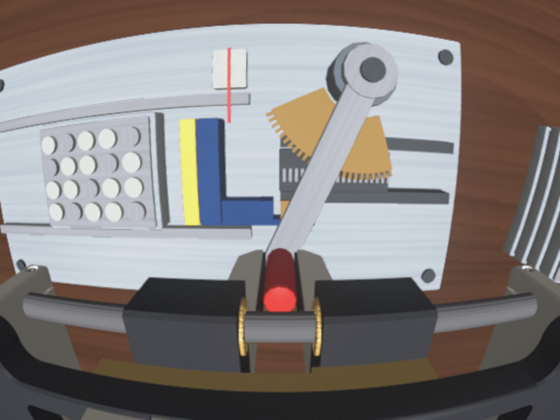

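Request:
play_rows:
  increments:
    - [[0.7, 0.37, 0, 0], [1.4, 0.68, 0, 0], [2.1, 0.87, 0, 0], [2.8, 1.02, 0, 0], [3.5, 1.13, 0, 0]]
  squeeze: 30

```text
t: 3.65
tool_pos: [0.5253, -0.1463, 0.0782]
orientation: [-2.27, 2.167, 0.011]
force: [-6.1, 14.4, 9.2]
opening: 0.0154
```

Run:
```python
from go import *
s=read_state();L=loc(s["tool_pos"]);print(L,s["opening"],s["force"],np.arctan2(L[1]+115,60-L[0]),np.hypot(L[1]+115,60-L[0]))
for q in (0,-.1,-.2,-.28):print(q,knob(q),tool(world(*knob(q),78)).round(2))
```

```text
[-59.44313761 -97.51750424  78.20841159] 0.01536074191431299 [-6.12454644 14.35237362  9.15708947] 0.14533470052702532 120.71578512958949
0 (np.float64(-60.0), np.float64(-115.0)) [1.75 0.06 0.01]
-0.1 (np.float64(-59.4004998333631), np.float64(-126.98000999761938)) [ 2.95  0.01 -0.  ]
-0.2 (np.float64(-57.60798934094899), np.float64(-138.84031969540735)) [ 4.13 -0.17 -0.01]
-0.28 (np.float64(-55.32665259729251), np.float64(-148.16267782769364)) [ 5.07 -0.39 -0.02]
```

Request:
play_rows:
  increments:
    - [[0.9, 0.04, 0, 0], [1.7, 0.05, 0, 0], [2.5, 0.04, 0, 0], [3.3, -0.04, 0, 0], [4.1, -0.17, 0, 0]]

```text
t: 4.15
tool_pos: [0.5274, -0.1851, 0.078]
orientation: [-2.271, 2.165, 0.019]
force: [-10.3, 13.1, 11.9]
opening: 0.0155
```

Request:
play_rows:
  increments:
    - [[0.4, -0.08, 0, 0], [0.9, -0.2, 0, 0], [1.2, -0.27, 0, 0], [1.2, -0.27, 0, 0], [1.2, -0.27, 0, 0]]

```text
t: 4.65
tool_pos: [0.5296, -0.1956, 0.078]
orientation: [-2.272, 2.165, 0.025]
force: [-9.0, 9.5, 9.2]
opening: 0.0161
```

```bash
cat > chk.py <<'E'
from go import *
from meas import snap,measure
import sys
s=read_state();L=loc(s["tool_pos"]);print(s["t"],L,s["opening"],s["force"],np.arctan2(L[1]+115,60-L[0]),np.hypot(L[1]+115,60-L[0]))
cp,p=snap(sys.argv[1])
for k,v in measure(cp,p,st=ST).items():print(k,v)
for q in (-.1,0,.04,0.045):print(q,tool(world(*knob(q),78)).round(2))
E
python3 chk.py w4
```

```text
4.65 [ -57.27870038 -146.95775155   77.95272547] 0.016107427527235825 [-8.97839814  9.47667979  9.21047071] -0.26603498757036276 121.5548906731744
st (0.5806, -0.0464, 0.0421)
line (array([ 55.52924904, -31.62764071]), array([ 30.32593733, -32.68166552]), array([ 79.85041183, -30.13847864]), 195, array([115.94358974,  78.93846154]))
knobtop (array([278.84852375, 294.89345315]), array([ 0.53200061, -0.19573896,  0.106     ]), array([ -54.84163908, -147.16120278]))
front_top (np.float64(-44.141019810732054), np.float64(0.2409568789580519), np.float64(-26.203912612053898), np.float64(32.55424521741467), 'px', array([ 117,  108,   19,   92, 1179], dtype=int32))
back_top -53.63485339453527
cam [  18.49134916 -148.59211571]
face_minus_line -12.513379101082219
-0.1 [-2.    0.2   0.02]
0 [-3.2   0.25  0.04]
0.04 [-3.68  0.24  0.04]
0.045 [-3.74  0.23  0.05]
```

View pics/w4.png

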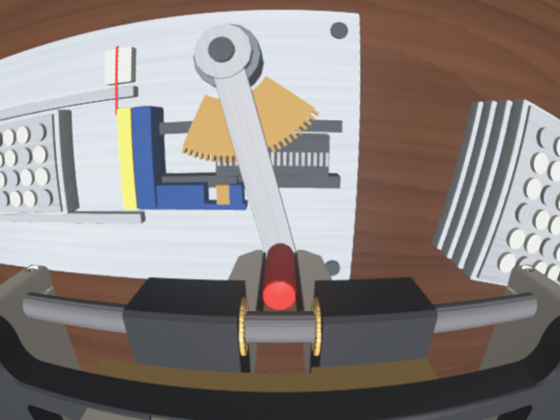

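Request:
play_rows:
  increments:
    - [[-0.5, 0.13, 0, 0], [-1.1, 0.24, 0, 0], [-1.7, 0.3, 0, 0], [-2.3, 0.33, 0, 0], [-2.7, 0.34, 0, 0]]

```text
t: 5.2
tool_pos: [0.5232, -0.1721, 0.078]
orientation: [2.271, -2.166, -0.022]
force: [-8.2, -15.5, 0.2]
opening: 0.0156
```

Request:
play_rows:
  increments:
    - [[-0.4, 0, 0, 0], [-0.7, 0, 0, 0], [-0.7, 0, 0, 0], [-0.7, 0, 0, 0], [-0.7, 0, 0, 0]]

```text
t: 5.7
tool_pos: [0.5223, -0.1678, 0.078]
orientation: [2.268, -2.165, -0.018]
force: [-1.6, -10.3, -2.3]
opening: 0.0152
```

```bash
python3 chk.py w5
```

```text
5.7 [ -63.31482901 -118.81485269   78.04833975] 0.015220295774953024 [ -1.61761338 -10.25823622  -2.29195591] -0.030926016308817084 123.37382280554748
st (0.5806, -0.0464, 0.0421)
line (array([ 56.62602129, -31.64081553]), array([ 35.51020101, -33.16803129]), array([ 79.67907387, -30.13575966]), 188, array([150.2393617,  63.9787234]))
knobtop (array([279.63705584, 291.60659898]), array([ 0.52656158, -0.16784464,  0.106     ]), array([ -59.10184775, -119.06269028]))
front_top (np.float64(-37.91420502605513), np.float64(0.19160800531373473), np.float64(-32.13798853400271), np.float64(32.645722956703), 'px', array([ 147,   95,   19,  105, 1463], dtype=int32))
back_top -47.295537420963136
cam [  13.03919996 -119.11191863]
face_minus_line -6.273389493090306
-0.1 [ 0.82 -0.39 -0.01]
0 [-0.38 -0.33  0.  ]
0.04 [-0.86 -0.34  0.  ]
0.045 [-0.92 -0.35  0.  ]
```

View pics/w5.png

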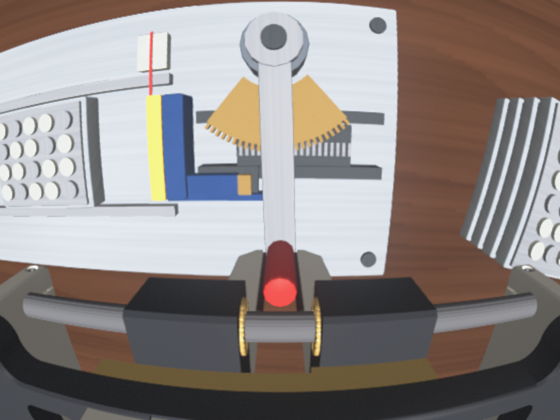

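Request:
play_rows:
  increments:
    - [[-0.4, 0, 0, 0], [-0.7, 0, 0, 0], [-1.0, 0, 0, 0], [-1.0, 0, 0, 0], [-1.0, 0, 0, 0]]

```text
t: 6.25
tool_pos: [0.5215, -0.1602, 0.078]
orientation: [2.265, -2.164, -0.014]
force: [-1.9, -10.3, -2.5]
opening: 0.0153
```

Request:
play_rows:
  increments:
    - [[0, 0, 0, 0], [0, 0, 0, 0], [0, 0, 0, 0]]

```text
t: 6.55
tool_pos: [0.5215, -0.1604, 0.078]
orientation: [2.265, -2.164, -0.014]
force: [-0.0, -1.2, 0.2]
opening: 0.0152
```

```bash
python3 chk.py w6
```

```text
6.55 [ -63.86948922 -111.37826559   77.96553524] 0.01523198033354457 [-0.01435668 -1.23012539  0.16018569] 0.029229981627797993 123.9224246060379
st (0.5806, -0.0464, 0.0421)
line (array([ 56.41219931, -31.79343773]), array([ 35.68173083, -32.81510885]), array([ 80.10718276, -30.58511159]), 205, array([159.86829268,  62.30243902]))
knobtop (array([279.55457967, 290.59598494]), array([ 0.52625733, -0.16027525,  0.106     ]), array([ -59.08725436, -111.48719355]))
front_top (np.float64(-34.071388247566716), np.float64(0.2272994346872371), np.float64(-32.56810243464654), np.float64(32.485800471260454), 'px', array([ 151,   94,   20,  106, 1504], dtype=int32))
back_top -43.47807726132564
cam [  12.56389466 -111.12545457]
face_minus_line -2.277950517469204
-0.1 [ 1.56 -0.44 -0.01]
0 [ 0.36 -0.39 -0.01]
0.04 [-0.12 -0.4  -0.01]
0.045 [-0.18 -0.4  -0.01]
```

Request:
play_rows:
  increments:
    - [[0, 0, 0, 0], [0, 0, 0, 0], [0, 0, 0, 0]]
  jaw: 5

```text
t: 6.9
tool_pos: [0.5215, -0.1602, 0.0779]
orientation: [2.265, -2.164, -0.014]
force: [-0.1, 0.4, -0.7]
opening: 0.0346
```

Request:
play_rows:
  increments:
    - [[0, 0, -3, 0], [0, 0, -6, 0], [-4, 0, -8, 0], [-8, 0, -8, 0], [-8, 0, -8, 0]]

```text
t: 7.4
tool_pos: [0.5193, -0.0766, 0.159]
orientation: [2.27, -2.161, -0.014]
force: [-0.4, -0.0, 0.0]
opening: 0.0499
```

Request:
play_rows:
  increments:
    - [[0, 0, 0, 0], [0, 0, 0, 0]]

```text
t: 7.6
tool_pos: [0.5192, -0.0767, 0.1588]
orientation: [2.27, -2.161, -0.014]
force: [0.6, -0.0, 0.6]
opening: 0.05
```

```bash
python3 chk.py w7;python3 meas.py w7 x|egrep "plate|st|minus|knobtop|front|line"; python3 -c "
import cv2;p=cv2.imread('pics/w7.png');cv2.imwrite('pics/w7z.png',cv2.resize(p[20:220,150:420],None,fx=2.9,fy=2.9,interpolation=2))"
```

```text
7.6 [-62.6062109  -27.71117324 158.81298438] 0.05001680522057548 [ 0.63076857 -0.01892825  0.63238951] 0.618697555208458 150.50455883056904
st (0.5806, -0.0464, 0.0421)
line (array([ 54.59244462, -32.16482222]), array([ 30.6667512 , -33.55826299]), array([ 79.16806374, -31.51970986]), 110, array([285.52727273,  77.65454545]))
knobtop (array([397.09646302, 233.48231511]), array([ 0.52580627, -0.15966835,  0.106     ]), array([ -59.51236891, -110.86184631]))
front_top (np.float64(-33.362534297950965), np.float64(0.2831071746080768), np.float64(-32.44832921626278), np.float64(32.10833855367026), 'px', array([287, 101,  13,  78, 936], dtype=int32))
back_top -43.41417524920708
cam [ 13.59212777 -27.36214677]
face_minus_line -1.1977120736944613
-0.1 [ 9.9  -0.36  8.06]
0 [ 8.7  -0.3   8.06]
0.04 [ 8.22 -0.32  8.06]
0.045 [ 8.16 -0.32  8.06]
plate ((580.4873046875, -45.535797119140625), (199.95101928710938, 401.6140441894531), 2.5428755283355713)
st (0.5804873046875, -0.045535797119140624, np.float32(0.044381443))
line (array([ 54.59316423, -33.15764055]), array([ 30.66815156, -34.52119373]), array([ 79.16818673, -32.56856985]), 110, array([285.52727273,  77.65454545]))
knobtop (array([397.09646302, 233.48231511]), array([ 0.52580627, -0.15966835,  0.106     ]), array([ -59.69089775, -111.59413868]))
front_top (np.float64(-34.171311965957926), np.float64(0.3042493580907618), np.float64(-32.45316904491084), np.float64(32.08632258373185), 'px', array([287, 101,  13,  78, 936], dtype=int32))
face_minus_line -1.0136714177300448
```

View pics/w7z.png

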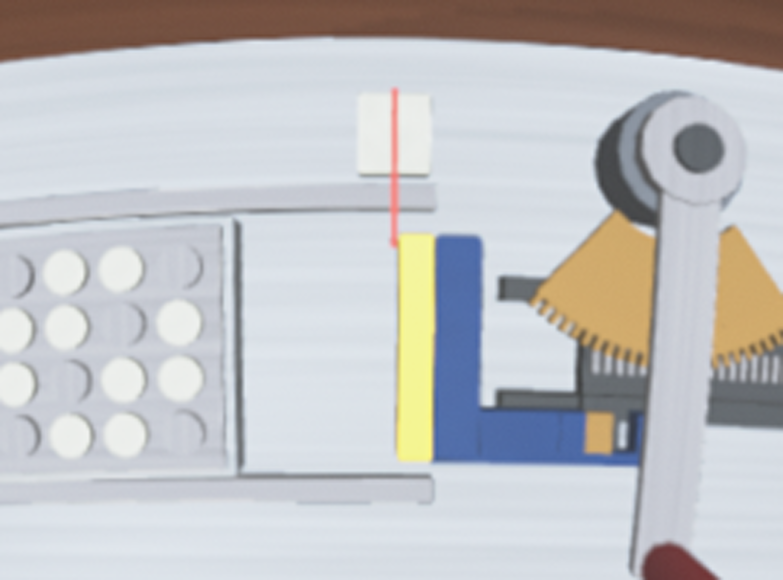

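Request:
play_rows:
  increments:
    - [[4, 0, 0, 0], [8, -0.2, 0, 0], [8.4, -0.2, 3, 0], [8.4, -0.2, 6, 0], [8.4, -0.2, 8, 0]]

```text
t: 8.15
tool_pos: [0.5228, -0.1622, 0.0759]
orientation: [2.266, -2.164, -0.018]
force: [-0.6, 0.4, -0.8]
opening: 0.0499
```

Request:
play_rows:
  increments:
    - [[0, 0, 0, 0], [0, 0, 0, 0]]

```text
t: 8.35
tool_pos: [0.522, -0.1628, 0.0753]
orientation: [2.264, -2.164, -0.021]
force: [-0.1, 0.4, -1.1]
opening: 0.0498
```

```bash
python3 chk.py w8
```

```text
8.35 [ -63.41144205 -113.84533183   75.34456424] 0.04981704881029037 [-0.10089533  0.42872087 -1.12067794] 0.009355975911710394 123.41684360822559
st (0.5806, -0.0464, 0.0421)
line (array([ 57.05681376, -31.7417281 ]), array([ 35.47487753, -32.78999113]), array([ 80.12352434, -30.43583569]), 199, array([155.01507538,  61.57286432]))
knobtop (array([273.64329643, 294.60639606]), array([ 0.52624693, -0.16028796,  0.106     ]), array([ -59.09817323, -111.49945434]))
front_top (np.float64(-34.050531251616945), np.float64(0.21157189983454688), np.float64(-31.573286501095893), np.float64(32.69908184457227), 'px', array([ 146,   94,   20,  106, 1511], dtype=int32))
back_top -43.56967705124879
cam [  13.49470957 -114.09990087]
face_minus_line -2.3088031480221467
-0.1 [ 1.3  -0.3  -0.15]
0 [ 0.1  -0.24 -0.15]
0.04 [-0.38 -0.25 -0.14]
0.045 [-0.44 -0.25 -0.14]
```

Request:
play_rows:
  increments:
    - [[-0.25, -0.2, -0.2, 0], [-0.25, -0.3, -0.2, 0], [-0.25, -0.3, -0.2, 0]]
  squeeze: 15

```text
t: 8.7
tool_pos: [0.527, -0.1604, 0.0799]
orientation: [2.266, -2.165, -0.014]
force: [-0.1, -0.0, -0.0]
opening: 0.0497
```

Request:
play_rows:
  increments:
    - [[0, 0, 0, 0], [0, 0, 0, 0], [0, 0, 0, 0], [0, 0, 0, 0], [0, 0, 0, 0]]
  jaw: 1.2

```text
t: 9.2
tool_pos: [0.5269, -0.1602, 0.0798]
orientation: [2.266, -2.165, -0.015]
force: [-0.7, -0.7, 2.1]
opening: 0.0158
```

```bash
python3 chk.py w9
```

```text
9.2 [ -58.43180327 -111.42824113   79.77465988] 0.015800809780797048 [-0.67081469 -0.74531578  2.14119052] 0.03014964276057269 118.48565097976969
st (0.5806, -0.0464, 0.0421)
line (array([ 56.29741896, -31.76402636]), array([ 35.12398661, -32.73994517]), array([ 79.65221429, -30.52766262]), 208, array([160.84615385,  70.67307692]))
knobtop (array([279.42286501, 298.49586777]), array([ 0.52646817, -0.16033249,  0.106     ]), array([ -58.87900809, -111.55325669]))
front_top (np.float64(-34.06269025342303), np.float64(0.2008872223884155), np.float64(-27.607360442101733), np.float64(32.54906699767726), 'px', array([ 153,  103,   19,   97, 1363], dtype=int32))
back_top -43.49073657115157
cam [  17.85223816 -111.40431715]
face_minus_line -2.2986638954132523
-0.1 [1.55 0.1  0.18]
0 [0.36 0.16 0.18]
0.04 [-0.12  0.14  0.18]
0.045 [-0.18  0.14  0.18]
```

Request:
play_rows:
  increments:
    - [[-0.2, 0, 0, 0], [-0.4, 0, 0, 0], [-0.45, 0, 0, 0], [-0.45, 0, 0, 0], [-0.45, 0, 0, 0]]
  squeeze: 30

```text
t: 9.75
tool_pos: [0.5269, -0.1581, 0.0798]
orientation: [2.264, -2.164, -0.01]
force: [1.9, -11.6, -4.4]
opening: 0.0154
```

Request:
play_rows:
  increments:
    - [[0, 0, 0, 0], [0, 0, 0, 0], [0, 0, 0, 0]]

```text
t: 10.05
tool_pos: [0.5269, -0.1582, 0.0798]
orientation: [2.263, -2.164, -0.009]
force: [0.5, -2.2, -0.7]
opening: 0.0152
```

```bash
python3 chk.py w10
```

```text
10.05 [ -58.3769245  -109.46654697   79.79238422] 0.015229298634898464 [ 0.45894182 -2.16402642 -0.66292271] 0.04671035397068608 118.50618277560726
st (0.5806, -0.0464, 0.0421)
line (array([ 56.85064226, -31.7478168 ]), array([ 35.1990922 , -32.64054322]), array([ 80.16516035, -30.43953306]), 198, array([162.94949495,  69.90909091]))
knobtop (array([279.58839779, 298.48756906]), array([ 0.52643263, -0.15833634,  0.106     ]), array([ -58.83050175, -109.55738207]))
front_top (np.float64(-33.07634800221437), np.float64(0.20440966301630537), np.float64(-27.381117830679145), np.float64(32.505889296477996), 'px', array([ 154,  103,   19,   97, 1372], dtype=int32))
back_top -42.52890643631259
cam [  17.8230209  -108.87906211]
face_minus_line -1.3285311985053063
-0.1 [1.75 0.11 0.19]
0 [0.56 0.16 0.18]
0.04 [0.08 0.15 0.18]
0.045 [0.02 0.15 0.18]
```

Request:
play_rows:
  increments:
    - [[0, 0, 0, 0], [0, 0, 0, 0], [0, 0, 0, 0], [0, 0, 0, 0]]
  jaw: 5

```text
t: 10.5
tool_pos: [0.5269, -0.1581, 0.0798]
orientation: [2.264, -2.164, -0.009]
force: [0.1, -1.2, -0.8]
opening: 0.0429
```

Request:
play_rows:
  increments:
    - [[0, 0, -4, 0], [0, 0, -8, 0], [-4, 0, -8, 0], [-8, 0, -8, 0], [-8, 0, -8, 0]]

```text
t: 11.0
tool_pos: [0.5241, -0.0742, 0.16]
orientation: [2.268, -2.161, -0.011]
force: [-0.0, -0.4, 0.5]
opening: 0.0499
```

Request:
play_rows:
  increments:
    - [[0, 0, 0, 0], [0, 0, 0, 0]]
  jaw: 0

```text
t: 11.2
tool_pos: [0.5242, -0.0744, 0.16]
orientation: [2.269, -2.161, -0.01]
force: [-0.8, -0.9, -0.7]
opening: 0.0381
```

```bash
python3 chk.py w11;python3 meas.py w11 x|egrep "plate|st|minus|knobtop|front|line"; python3 -c "
import cv2;p=cv2.imread('pics/w11.png');cv2.imwrite('pics/w11z.png',cv2.resize(p[20:220,100:370],None,fx=2.9,fy=2.9,interpolation=2))"
```

```text
11.2 [-57.571302   -25.56105679 159.99056765] 0.03808433084437454 [-0.78716435 -0.94997105 -0.66428155] 0.6503272320390949 147.7238491778028
st (0.5806, -0.0464, 0.0421)
line (array([ 55.29681742, -32.20488027]), array([ 30.47676729, -32.83452551]), array([ 78.95824912, -31.01088395]), 105, array([287.46666667,  82.68571429]))
knobtop (array([395.93159609, 239.36482085]), array([ 0.52579426, -0.15786153,  0.106     ]), array([ -59.44832708, -109.05612335]))
front_top (np.float64(-32.266443812916606), np.float64(0.26667362754932084), np.float64(-32.69069138023743), np.float64(32.26916650173976), 'px', array([288, 107,  13,  78, 942], dtype=int32))
back_top -42.49337543219704
cam [ 18.53629354 -24.89793753]
face_minus_line -0.0615635446411531
-0.1 [10.09  0.15  8.21]
0 [8.89 0.2  8.21]
0.04 [8.41 0.19 8.21]
0.045 [8.35 0.19 8.21]
plate ((580.5481567382812, -45.47709655761719), (199.61782836914062, 401.6322021484375), 2.5090599060058594)
st (0.5805481567382812, -0.04547709655761719, np.float32(0.043791354))
line (array([ 55.25366022, -33.22264903]), array([ 30.43402429, -33.81642683]), array([ 78.91453147, -32.00496553]), 105, array([287.46666667,  82.68571429]))
knobtop (array([395.93159609, 239.36482085]), array([ 0.52579426, -0.15786153,  0.106     ]), array([ -59.62130343, -109.87970833]))
front_top (np.float64(-33.17357677576611), np.float64(0.26470706690441376), np.float64(-32.73928939883658), np.float64(32.21204118587267), 'px', array([288, 107,  13,  78, 942], dtype=int32))
face_minus_line 0.04907225020478023
```

View pics/w11z.png

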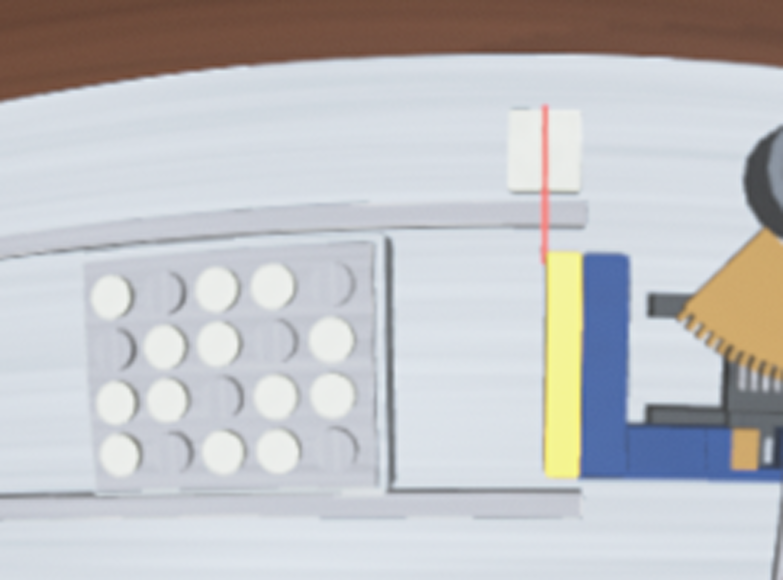

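Run:
```python
from go import *
import pickle
cp=pickle.load(open("pics/w11.pkl","rb"))[0]
for px in ((229.3,144),(131,145),(128.5,111),(134,188.5)):print(loc(onz(cp,px,.036,True)[0]))
print(tool(world(0,150,140)),tool(world(0,150,31)),yawerr())
```

```text
[ 0.92520769 17.48255407 36.        ]
[  3.50111863 109.89684139  36.        ]
[ 34.9261185  111.19532191  36.        ]
[-37.21617825 109.99313035  36.        ]
[-17.56614827  -5.8822445    1.90836173] [-17.57881182  -6.00117323  12.80770554] 0.005806823339334022
```

Request:
play_rows:
  increments:
    - [[-4, -1.4, 0, 0], [-8.5, -2.9, 0, 0], [-13, -4.4, 0, 0], [-17.6, -5.9, 0, 0], [-17.6, -5.9, 0, 0]]
  jaw: 0

```text
t: 11.75
tool_pos: [0.5755, 0.1081, 0.1588]
orientation: [2.272, -2.159, -0.012]
force: [-0.8, -0.6, -0.2]
opening: 0.0009
```

Request:
play_rows:
  increments:
    - [[0, 0, 2, 0], [0, 0, 4, 0], [0, 0, 4, 0]]

```text
t: 12.05
tool_pos: [0.5729, 0.1066, 0.1151]
orientation: [2.268, -2.156, -0.018]
force: [-0.4, -0.1, -0.7]
opening: 0.0004
```

Run:
```python
from go import *
from meas import snap
s=read_state();print(loc(s["tool_pos"]),s["force"],s["opening"],tool(world(0,150,31)),yawerr());snap("w12")
```

```text
[ -1.24130452 153.21257517 115.14886015] [-0.4437255  -0.13763326 -0.69817745] 0.000421530688585435 [ 0.3212512  -0.26229083  8.41171342] 0.008205886229218695
```

View pics/w12.png

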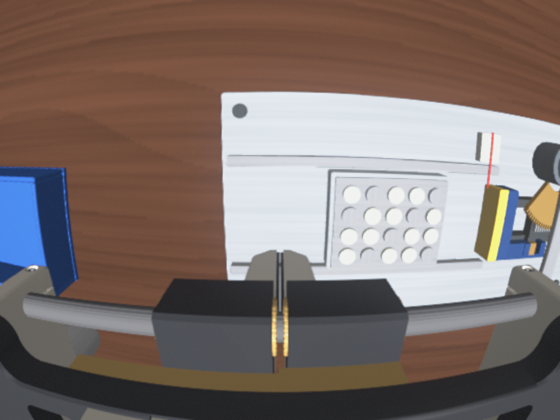

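Request:
play_rows:
  increments:
    - [[0.2, -0.2, 3, 0], [0.3, -0.2, 6, 0], [0.3, -0.2, 8.2, 0], [0.3, -0.2, 8.2, 0], [0.3, -0.2, 8.2, 0]]

```text
t: 12.6
tool_pos: [0.5755, 0.1031, 0.0362]
orientation: [2.268, -2.159, -0.015]
force: [-0.1, 0.1, 0.7]
opening: 0.0003
```

Run:
```python
from go import *
from meas import snap
s=read_state();print(loc(s["tool_pos"]),s["force"],s["wrist_torque"],yawerr());cp,p=snap("w13")
for px in ((330,220),(337,220)):print(loc(onz(__import__("pickle").load(open("pics/w12.pkl","rb"))[0],px,.036,True)[0]))
```

```text
[  1.19892586 149.62070701  36.22960936] [-0.13353458  0.05737735  0.69187463] [ 0.05710477  0.05165484 -0.01468585] 0.007082016299346128
[  3.07522542 114.82240617  36.        ]
[  3.11095284 109.41753253  36.        ]
```

View pics/w13.png

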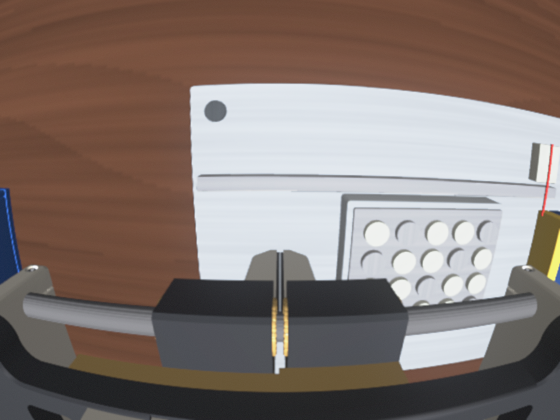

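Request:
play_rows:
  increments:
    - [[0.3, 0.1, 0.4, 0], [0.6, 0.1, 0.6, 0], [0.9, 0.1, 0.6, 0], [1.2, 0.1, 0.6, 0], [1.5, 0.1, 0.6, 0]]

```text
t: 13.15
tool_pos: [0.576, 0.088, 0.0313]
orientation: [2.269, -2.16, -0.013]
force: [0.5, 0.3, 0.3]
opening: 0.0007
```

Request:
play_rows:
  increments:
    - [[0.3, 0, 0, 0], [0.6, 0, 0, 0], [0.9, 0, 0, 0], [1.2, 0, 0, 0], [1.5, 0, 0, 0]]

```text
t: 13.65
tool_pos: [0.5768, 0.0731, 0.0313]
orientation: [2.27, -2.16, -0.013]
force: [-0.4, 3.0, 0.5]
opening: 0.0003
```

Request:
play_rows:
  increments:
    - [[0.3, 0, 0, 0], [0.6, 0, 0, 0], [0.9, 0, 0, 0], [1.2, 0, 0, 0], [1.5, 0, 0, 0]]

```text
t: 14.15
tool_pos: [0.5776, 0.0578, 0.0313]
orientation: [2.27, -2.16, -0.013]
force: [-0.9, 2.6, 0.7]
opening: 0.0008
```

Run:
```python
from go import *
from meas import snap
s=read_state();print(s["t"],loc(s["tool_pos"]),s["force"],s["wrist_torque"],yawerr());cp,p=snap("w14")
```

```text
14.15 [  1.37518447 104.26026191  31.34986735] [-0.87498695  2.60472371  0.71885999] [ 0.48251085  0.00798425 -0.02817626] 0.0073793708688265625
```

View pics/w14.png

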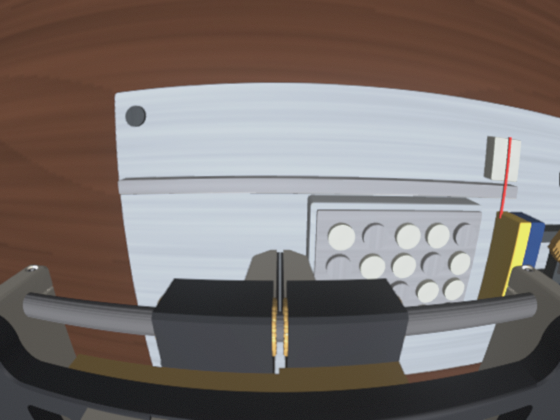

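Run:
```python
from go import *
import pickle
cp=pickle.load(open("pics/w14.pkl","rb"))[0]
for px in ((309,240),(480,240)):print(loc(onz(cp,px,.036,True)[0]))
```

```text
[21.38592596 89.7435364  36.        ]
[20.2408531  -9.33884109 36.        ]
```

Request:
play_rows:
  increments:
    - [[0.3, 0, 0, 0], [0.6, 0, 0, 0], [0.9, 0, 0, 0], [1.2, 0, 0, 0], [1.3, 0, 0, 0]]

```text
t: 14.7
tool_pos: [0.5783, 0.044, 0.0314]
orientation: [2.269, -2.16, -0.013]
force: [0.4, 3.0, 0.8]
opening: 0.0005
```

Request:
play_rows:
  increments:
    - [[0.1, 0, 0, 0], [0.2, 0, 0, 0], [0.3, 0, 0, 0], [0.4, 0, 0, 0], [0.4, 0, 0, 0]]

```text
t: 15.2
tool_pos: [0.5785, 0.0398, 0.0314]
orientation: [2.269, -2.16, -0.012]
force: [-0.3, 1.0, 0.5]
opening: 0.0003
```

Run:
```python
from go import *
from meas import snap
s=read_state();print(s["t"],loc(s["tool_pos"]),s["force"],s["wrist_torque"],yawerr());cp,p=snap("w15")
```

```text
15.2 [ 1.51619829 86.21265787 31.35043437] [-0.26182604  1.02049885  0.45136859] [0.33020563 0.05670061 0.02172347] 0.006919916671797699
```

View pics/w15.png

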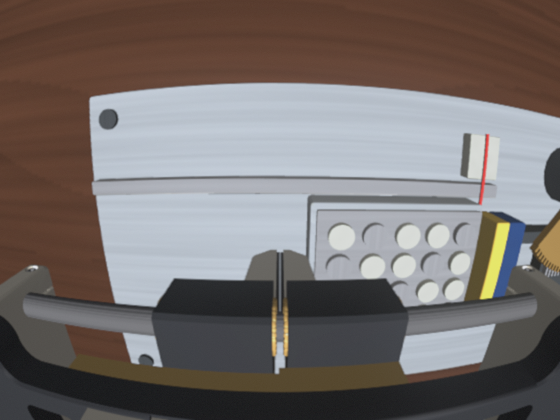

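Request:
play_rows:
  increments:
    - [[0.1, 0, 0, 0], [0.2, 0, 0, 0], [0.3, 0, 0, 0]]

```text
t: 15.55
tool_pos: [0.5786, 0.0368, 0.0313]
orientation: [2.269, -2.16, -0.012]
force: [-0.2, 2.6, 1.1]
opening: 0.0003
```

Request:
play_rows:
  increments:
    - [[0.08, 0, 0, 0], [0.14, 0, 0, 0]]

```text
t: 15.75
tool_pos: [0.5787, 0.036, 0.0314]
orientation: [2.27, -2.161, -0.014]
force: [-0.9, 8.2, 1.2]
opening: 0.0003
```

Request:
play_rows:
  increments:
    - [[0.1, 0, 0, 0], [0.1, 0, 0, 0]]

```text
t: 15.95
tool_pos: [0.5787, 0.036, 0.0314]
orientation: [2.271, -2.162, -0.015]
force: [0.9, 7.5, 0.2]
opening: 0.0004
```

Request:
play_rows:
  increments:
    - [[0.12, 0, 0, 0], [0.14, 0, 0, 0], [0.14, 0, 0, 0]]

```text
t: 16.25
tool_pos: [0.5788, 0.0359, 0.0314]
orientation: [2.272, -2.162, -0.018]
force: [-0.7, 9.5, 1.2]
opening: 0.0005
```

Run:
```python
from go import *
s=read_state();print(s["t"],loc(s["tool_pos"]),s["force"],s["wrist_torque"])
```

```text
16.25 [ 1.62363758 82.33179712 31.40511245] [-0.71419163  9.49925423  1.17456768] [ 1.54104746  0.086802   -0.01397822]
```

Request:
play_rows:
  increments:
    - [[0.14, 0, 0, 0], [0.16, 0, 0, 0], [0.16, 0, 0, 0], [0.16, 0, 0, 0], [0.16, 0, 0, 0]]

```text
t: 16.75
tool_pos: [0.5788, 0.0359, 0.0314]
orientation: [2.273, -2.163, -0.02]
force: [-0.0, 9.7, 0.9]
opening: 0.0009
```

Run:
```python
from go import *
s=read_state();print(s["t"],loc(s["tool_pos"]),s["force"],s["wrist_torque"])
```

```text
16.75 [ 1.64258056 82.30695766 31.43584772] [-0.02056947  9.73892292  0.92532787] [ 1.76122966  0.03787083 -0.07214429]
```

Request:
play_rows:
  increments:
    - [[0.16, 0, 0, 0], [0.18, 0, 0, 0], [0.18, 0, 0, 0], [0.18, 0, 0, 0], [0.18, 0, 0, 0]]

```text
t: 17.25
tool_pos: [0.5788, 0.0359, 0.0315]
orientation: [2.275, -2.164, -0.023]
force: [-0.1, 10.1, 0.7]
opening: 0.0003
```

Run:
```python
from go import *
s=read_state();print(s["t"],loc(s["tool_pos"]),s["force"],s["wrist_torque"])
```

```text
17.25 [ 1.67022365 82.29024548 31.4958678 ] [-0.11867127 10.06733083  0.72720301] [ 1.91598574  0.0886821  -0.03597767]
```

Request:
play_rows:
  increments:
    - [[-0.2, 0, 0, 0], [-0.8, 0, 0, 0], [-2, 0, 0, 0], [-3.5, 0, 0, 0], [-3.5, 0, 0, 0]]

```text
t: 17.75
tool_pos: [0.5768, 0.0729, 0.0318]
orientation: [2.277, -2.162, -0.023]
force: [0.4, 0.7, 0.7]
opening: 0.0005
```

Request:
play_rows:
  increments:
    - [[0, 0, -4, 0], [0, 0, -8, 0], [0, 0, -12, 0], [0, 0, -12, 0]]

```text
t: 18.15
tool_pos: [0.5825, 0.0721, 0.1593]
orientation: [-2.274, 2.158, 0.01]
force: [-0.4, 0.2, 0.1]
opening: 0.0003
```

Request:
play_rows:
  increments:
    - [[4, 0, 0, 0], [8, 0, 0, 0], [12, 0, 0, 0], [14, 3, 0, 0], [14, 6, 0, 0]]

```text
t: 18.65
tool_pos: [0.5289, -0.0735, 0.1568]
orientation: [-2.273, 2.162, 0.011]
force: [0.1, 0.5, 0.3]
opening: 0.0005
```

Request:
play_rows:
  increments:
    - [[0, 0, 0, 0], [0, 0, 0, 0]]

```text
t: 18.85
tool_pos: [0.5285, -0.0738, 0.1563]
orientation: [-2.272, 2.163, 0.012]
force: [-0.5, 0.2, -0.1]
opening: 0.0007
```

```bash
python3 chk.py w16; python3 -c "
import cv2;p=cv2.imread('pics/w16.png');cv2.imwrite('pics/w16z.png',cv2.resize(p[20:220,150:420],None,fx=2.9,fy=2.9,interpolation=2))"
```

```text
18.85 [-53.23308796 -25.15871473 156.30707849] 0.0006551131236186142 [-0.50313857  0.15469309 -0.13809755] 0.6707152455974476 144.5447638195762
st (0.5806, -0.0464, 0.0421)
line (array([ 59.35008838, -32.15113431]), array([ 39.51712695, -32.75703   ]), array([ 79.38631534, -30.99218021]), 90, array([289.48888889,  83.97777778]))
knobtop (array([398.28387097, 247.95483871]), array([ 0.52580334, -0.15783058,  0.106     ]), array([ -59.43794616, -109.02559002]))
front_top (np.float64(-32.47946261929164), np.float64(0.2951590244377964), np.float64(-32.642553585399604), np.float64(32.52471543713841), 'px', array([290, 113,  13,  79, 946], dtype=int32))
back_top -42.52717498215591
cam [ 21.48614609 -25.94240715]
face_minus_line -0.3283283133007231
-0.1 [10.27  0.77  7.79]
0 [9.07 0.82 7.8 ]
0.04 [8.59 0.81 7.81]
0.045 [8.53 0.81 7.81]
```

View pics/w16z.png

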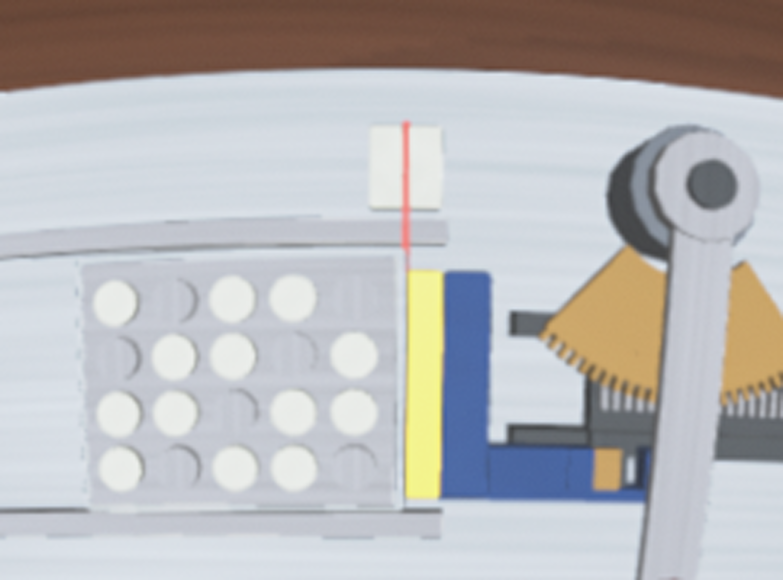

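The zoomed picture shows the tray's near edge against the yellow face at zoomed column 405. The red line is in the same column, and the dog bears on the front lug at about (606,468). The gripper is clear of everything, so I'm handing in.

```bash
python3 -c "
from plant import *
print(close_job())"
```

```text
the job is handed in; nothing more can be done
None
```

The stop is set on the red line with its play taken up, the tray is pressed home against it, and the job is handed in. The hand-in reports no verdict.

- **Backing off:** I pinched the knob and drew the stop back to about 12 mm behind the line.
- **Setting:** I brought it forward in two forward-only moves, with a look from above between them. The first left it about 1 mm short. After the second, the face was about 0.1 mm from the line.
- **Pressing:** The tray slid with about 2.7 N and was pressed with up to about 10 N in all. That puts about 7 to 7.5 N on the stop, estimated as the wrist force less the sliding friction.
- **Last check, from above:**
  - The face is about 0.3 mm behind the line.
  - The dog bears on the front lug.
  - The tray's near edge is against the stop.
  - The gripper is clear. I kept away from the stack, bin and can, but did not measure them again.
- **Disagreements:** The oblique views put the face 1 to 1.3 mm further back than the overhead views did. I trusted the overhead views, which agreed with the lever angle to about 0.2 mm.

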